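Check the travel of a conveyor belt tensioner

TASK

Push the yellow sprung tensioner arm by its steel post through its whole travel until it bears firmly on its stop, and lean on it there with about 15 N (never more than 25 N) for at least a second while you read where its red needle stands on the scale. Ease the arm gently back to rest without letting it snap, then slide the orange rider along the scale to the reading you saw, and let go, leaving everything else on the bench alone.

Things in the scene. Friction and masses are not known exactly. Their poses are not given: they have to be found in the camera images.
- tensioner: Fixed unit: aluminium plate 335 x 360 mm, 12 mm thick, flat on the bench, blue gear motor (62 mm high) on its far left corner. Origin: on the swing arm's pivot axis, at bench height; z up. The plate reaches 240 mm from the pivot along -x (to the robot), 95 mm along +x, 180 mm to each side. All angles are about the vertical pivot axis, anticlockwise from above.
- swing_arm (a joint): Angle (rad) of the yellow sprung arm. 0 = rest: the arm then points from the pivot 2.64 rad from the unit's x axis; grows when pushed anticlockwise. The spring drives it back: about 3 N at the post to start, 6 to 8 N at the end. Travel ends on the stop pin, between 0.42 and 0.70 rad; the force then rises steeply, about 10 N per mm. Let go, it snaps back hard.
- push_post (a point): Point on the axis of the round steel post on the swing arm, 65 mm above the bench. Post 18 mm across, from 34 to 86 mm above the bench, 125 mm from the pivot; push it sideways, square to the arm. The arm's bar is 24 mm wide, 20 to 34 mm above the bench, and ends 135 mm from the pivot; a black roller 44 mm across stands on it 78 mm from the pivot, up to 64 mm high.
- needle_tip (a point): Tip of the red needle at the end of the swing arm, 168 mm from the pivot, 20 mm above the bench, moving over the white scale: a tick every 5 degrees, longer every 10, 0 under the needle at rest, 65 degrees at the far end.
- rider (a joint): Angle (rad) of the orange rider on its arc rail just outside the scale; same axis, zero and direction as swing_arm: equal values are the same scale reading. Held by friction (about 1 N at the tab), stays where left; range -0.05 to 1.15; starts far up the scale, beyond the end of the arm's travel.
- rider_tab (a point): Centre of the rider's upright orange tab, 42 mm above the bench: 12 mm thick along the arc, 20 mm along the radius, from 22 to 58 mm above the bench, 200 mm from the pivot, in the direction 2.64 + rider angle from the unit's x axis. Can be pinched from above across its 12 mm.
- bearing: Bystander, loose, to be left alone: steel bearing ring, 42 mm across, 12 mm high, lying on the side plate behind the pivot. Origin at the centre of its underside.
- spare_roller: Bystander, loose, to be left alone: grey spare roller, 40 mm across, 35 mm high, standing on the side plate behind the pivot. Origin at the centre of its underside.
- screwdriver: Bystander, loose, to be left alone: screwdriver lying on the bench to the right.
- wrench: Bystander, loose, to be left alone: steel wrench lying on the bench to the left.
- grease_jar: Bystander, loose, to be left alone: white jar with a red cap, 60 mm across, 70 mm high, on the bench to the right. Origin at the centre of its underside.
- code_reader: Bystander, loose, to be left alone: hand-held code reader, black head and yellow grip, about 170 mm long, lying on the bench to the left.
- screw_tray: Bystander, loose, to be left alone: blue two-part tray, 100 x 140 x 30 mm, on the bench to the left. Origin at the centre of its underside.
- stop_lug: Dark stop pin on the plate, 16 mm across, 105 mm from the pivot, from 13 to 33 mm above the bench, origin on the unit's pivot axis at the bench surface; fixed during a run, set differently each time. The side of the arm's bar comes up against it, which ends the travel. Its axes turn about the pivot with its setting.

How it is judged:
By the outcome, as a careful person would: the job done as asked, in the order asked, and still so for the second after the job is handed in, with the robot touching nothing.
It also fails if it takes over 72 s, if anything falls off the work surface, if the arm or the gripper's body presses on something with over 40 N, if the wrist force passes 120 N, or if a joint passes its speed limit or range.

ROBOT

A 7-joint arm with a two-finger parallel gripper is mounted at the origin on the work surface. World frame = base frame: x ahead of the robot, y to its left, z up, the work surface at z = 0. Lengths are in mm, angles in rad, forces in N, time in s.
With the tool pointing down it reaches from about 400 to 850 mm from the base axis. Payload 4.5 kg.
Tool frame: the origin (TCP) lies between the finger pads; the fingertips stand 14 mm ahead of it and the grasp point (between the pads) lies 5 mm behind it; x points along the fingers, z is the direction in which the jaws open and shut, and the axes are right-handed (so a half turn about x gives the same grasp; the last joint's range is limited). The gripper opens to 85 mm and grips with 20 to 120 N. Pads are 22 mm wide; open, the fingers measure 114 mm over their backs; the gripper's body (76 mm by 85 mm) begins 54 mm behind the grasp point. The pads swing forward as they close: fully open they stand 13 mm farther back than shut.
Start: joints at [-1.088, 0.689, -0.195, 1.565, 0.157, 0.902, -0.215], TCP at [271.163, 563.137, 245.317] pointing down, gripper open.
Joint ranges: [-3.01, 3.01], [-0.46, 2.08], [-1.47, 1.51], [0.13, 2.56], [-1, 4.14], [0.04, 2.09], [-2.66, 2.66]. Speed limits (rad/s): [2.57, 2.57, 3.14, 3.14, 3.14, 3.14, 3.14].

INTERFACE

Orientations are given as a rotation vector (axis times angle).
In Python, from rig import arm gives the robot as it stands.
- The arm moves only by the tool play_rows, never from a script. Its arguments are lists of equal length, an entry for each row: "travel": the shift along the tool's x, y, z in cm, a list of three; "twist": the turn, a rotation vector about the tool's x, y, z in degrees, a list of three. In form: {"travel": [[dx, dy, dz], ...], "twist": [[rx, ry, rz], ...]}. A call has exactly 8 rows; each row is the pose to reach, as a shift and turn from the pose commanded when the call began, along the tool's axes at that moment; what a row does not reach only later rows make up. A row lasts 1/8 s, in which the tool goes at most 62.5 mm and 10.7 degrees, less where a joint would pass 70% of its speed; a pose out of reach is approached as far as the arm can. A call with a gripper value outside its range is refused whole. "claw" is the opening, from 0 (shut) to 1 (fully open), set as the call begins (left out, the last holds). The fingers move at their own pace and stop on an object; "grip_force" is the grip in N (left out, the last holds). Time passes only in rows, so rows that repeat a pose let the fingers close, or fill a call up. It gives the time, the measured TCP pose, the force and the opening at its end, in the units of the state.
- arm.observe(): the state, without advancing time (a new reading comes with each control period).
- arm.grab_frame(name): name is "scene" or "top" or "wrist"; returns the picture (384x512x3 uint8, red, green, blue); there is no depth.
- arm.camera_params(name): a dict with "fx", "fy", "cx", "cy" (pixels), "k1" (the pictures are not rectified: a ray, as slopes to the right and down, at radius r is drawn at 1 + k1 r^2 times it, then the intrinsics apply), "R" (3x3) and "t" (3): a world point X has camera coordinates R X + t; the wrist camera has in their place "tool_from_camera" (4x4, takes a point from camera to tool coordinates, whose origin is the TCP and whose axes are the tool frame's). Camera axes: x right, y down, z forward; pixel columns grow to the right and rows downward; lengths in mm; the calibration is good to about 2 mm. A picture is of the moment at which its call begins: read the wrist's pose just before it. camera_params takes no time and is no camera call.
- arm.job_done(): hands the job in, once; it reports no verdict.
The state is a dict: "clock": time; "joint_pos": joint angles; "dq": joint speeds; "tau": joint torques, N m; "tool_pos": TCP position; "ee_rot": TCP orientation; "ft_force": force on the tool from outside, world axes, zero at the start; "moment": the same for the moment, N m; "width": opening from 0.0 (shut) to 1.0 (fully open).
Only numpy, scipy, OpenCV 4.12 (cv2) and the standard library are available. Lean on these libraries where they do the work, as an engineer would, in place of code of your own. Each camera call takes 0.05 s, during which the arm holds its last target.

## Working session

There is one attempt and no reset: what is moved stays moved. The work goes in short steps, Python scripts to look and compute and a tool call to move; the robot and the scene stay as the last step left them, time stands still between calls to the robot, and variables do not carry over. Pictures are saved under pics/ and viewed, and the job is handed in when it is done.

Besides the shell and the picture viewer there is one more tool, called after "Emit:" as name(argument=value, ...), one argument or row to a line, values as JSON. play_rows: Moves the arm, as the interface text tells. Its arguments: {"type":"object","properties":{"travel":{"type":"array","items":{"type":"array","items":{"type":"number"}}},"twist":{"type":"array","items":{"type":"array","items":{"type":"number"}}},"claw":{"type":"number"},"grip_force":{"type":"number"}},"required":["travel","twist"]}

```bash
ls; mkdir -p pics
python3 - <<'E'
from rig import arm
import cv2
print(arm.observe())
for n in ["scene","top"]:
    im=arm.grab_frame(n); cv2.imwrite(f"pics/{n}0.png",im[:,:,::-1]); print(n,arm.camera_params(n))
print(arm.camera_params("wrist"))
E
```

```text
pics
{'clock': 0.0, 'joint_pos': array([-1.08820753,  0.69003279, -0.19453659,  1.56642172,  0.15728807,
        0.90248667, -0.21508424]), 'dq': array([-1.16031897e-04,  4.85651872e-04,  6.84492698e-04,  4.74312651e-05,
        6.54757642e-04,  9.42736983e-04,  2.24052682e-04]), 'tau': array([-3.91061349e-04, -5.39609599e+01, -1.26683481e+00, -1.58540601e+01,
        9.05623776e-03,  9.50467918e-03,  2.03684050e-05]), 'tool_pos': array([270.91424954, 562.49286233, 244.43344581]), 'ee_rot': array([-0.87381881,  1.39029673,  0.87195459]), 'ft_force': array([0.23053973, 0.39556822, 0.29313629]), 'moment': array([-0.00756605, -0.06468712, -0.00580135]), 'width': 1.0007504855355323}
scene {'fx': 380.6606004779447, 'fy': 380.6606004779447, 'cx': 257.9343029037605, 'cy': 195.1344495849975, 'k1': -0.09142604381717888, 'R': array([[ 0.06800524,  0.99767119,  0.00524264],
       [ 0.81894527, -0.05281975, -0.57143567],
       [-0.56982799,  0.04315405, -0.82063012]]), 't': array([ -89.26084071, -446.31645062, 1620.74624221])}
top {'fx': 414.9172207116967, 'fy': 414.9172207116967, 'cx': 256.3812045195276, 'cy': 190.35243032752103, 'k1': -0.00025892036231643683, 'R': array([[-0.01668633, -0.99948311, -0.02747886],
       [-0.99009771,  0.02034836, -0.13889732],
       [ 0.13938467,  0.02488907, -0.98992548]]), 't': array([  86.59662359,  595.6495357 , 1560.57460123])}
{'fx': 288.6884107043915, 'fy': 288.6884107043915, 'cx': 257.7947178012178, 'cy': 192.94686048148782, 'k1': -0.017562774585932653, 'tool_from_camera': array([[ 8.70992285e-04, -3.11883111e-01,  9.50120080e-01,
        -1.27810459e+02],
       [ 2.04181128e-04, -9.50120365e-01, -3.11883392e-01,
         8.06994709e+01],
       [ 9.99999600e-01,  4.65644618e-04, -7.63866862e-04,
        -3.26101789e-01],
       [ 0.00000000e+00,  0.00000000e+00,  0.00000000e+00,
         1.00000000e+00]])}
```

View pics/scene0.png

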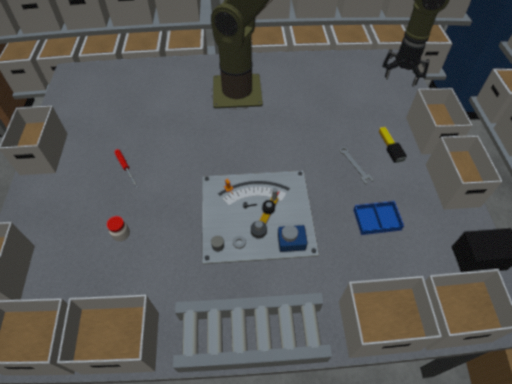

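View pics/top0.png

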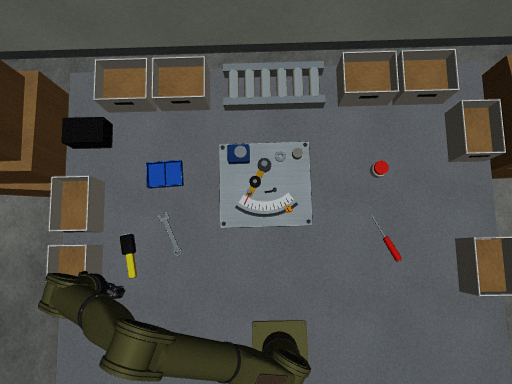

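The scene and top pictures both show the unit clear of the arm. In the top view the pivot is near (264,165), the arm points down-left to the needle near (247,200), and the rider is near (289,208). I'll zoom in next.

```bash
cat > h.py <<'E'
import numpy as np, cv2
from rig import arm
from scipy.spatial.transform import Rotation as Rn
def cam(n, obs=None):
    p=arm.camera_params(n)
    if n=="wrist":
        T=np.array(p["tool_from_camera"]); o=obs or arm.observe()
        Rt=Rn.from_rotvec(o["ee_rot"]).as_matrix(); W=np.eye(4); W[:3,:3]=Rt; W[:3,3]=o["tool_pos"]
        C=np.linalg.inv(W@T); p["R"]=C[:3,:3]; p["t"]=C[:3,3]
    return p
def proj(p,X):
    X=np.atleast_2d(X); c=X@np.array(p["R"]).T+p["t"]; s=c[:,:2]/c[:,2:]; r2=(s**2).sum(1,keepdims=True)
    s=s*(1+p["k1"]*r2); return s*[p["fx"],p["fy"]]+[p["cx"],p["cy"]]
def unproj(p,uv,z):
    uv=np.atleast_2d(uv).astype(float); d=(uv-[p["cx"],p["cy"]])/[p["fx"],p["fy"]]; s=d.copy()
    for _ in range(20): s=d/(1+p["k1"]*(s**2).sum(1,keepdims=True))
    R=np.array(p["R"]); C=-R.T@p["t"]; ray=np.c_[s,np.ones(len(s))]@R
    return C+ray*((z-C[2])/ray[:,2])[:,None]
E
python3 - <<'E'
import cv2
a=cv2.imread("pics/top0.png")[135:235,210:320]; cv2.imwrite("pics/top0z.png",cv2.resize(a,None,fx=6,fy=6,interpolation=cv2.INTER_CUBIC))
a=cv2.imread("pics/scene0.png")[160:270,195:325]; cv2.imwrite("pics/scene0z.png",cv2.resize(a,None,fx=5,fy=5,interpolation=cv2.INTER_CUBIC))
E
```

```text
(no output)
```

View pics/top0z.png

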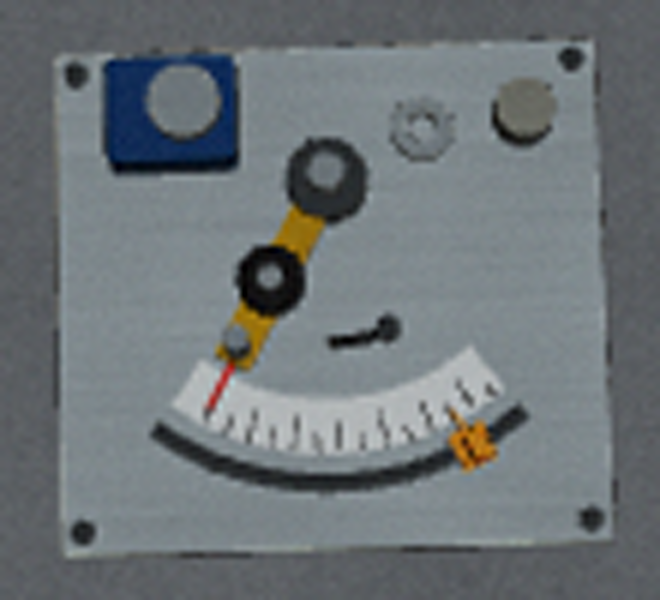

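View pics/scene0z.png

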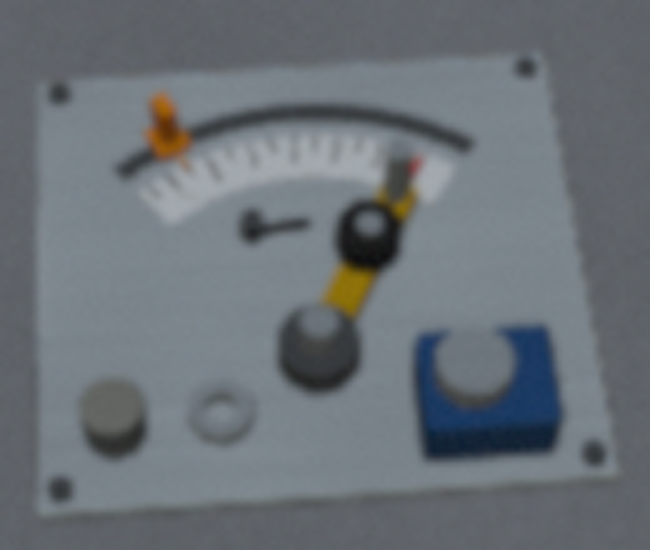

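Run:
```python
from h import *
from scipy.optimize import least_squares
L=np.array([[95,180,12],[95,-180,12],[-240,-180,12],[-240,180,12]],float)
T=np.array([[57,55],[595,42],[612,539],[66,555]]); T=(T+.5)/6-.5+[210,135]
S=np.array([[614,475],[40,515],[38,82],[541,53]]); S=(S+.5)/5-.5+[195,160]
pt,ps=cam("top"),cam("scene")
def W(q,L):
    c,s=np.cos(q[2]),np.sin(q[2]); return np.c_[q[0]+c*L[:,0]-s*L[:,1],q[1]+s*L[:,0]+c*L[:,1],L[:,2]]
for which in ("t","s","ts"):
    f=lambda q:np.concatenate([(proj(pt,W(q,L))-T).ravel()*("t" in which),(proj(ps,W(q,L))-S).ravel()*("s" in which)])
    r=least_squares(f,[650,0,0]); print(which,r.x,np.round(r.fun,1))
q=r.x
def z2(uv,k,o): return (np.array(uv)+.5)/k-.5+o
for n,uv,z in [("needle tip",(208,414),20),("posttop",(236,337),86),("rollertop",(269,275),64),("tabtop",(476,443),58),("pivotcap",(326,170),64),("stop",(388,325),33)]:
    P=unproj(pt,z2(uv,6,[210,135]),z)[0]; d=P[:2]-q[:2]; print(n,P,np.hypot(*d),np.arctan2(d[1],d[0])%(2*np.pi)-q[2])
for n,uv,z in [("posttop",(400,150),86),("rollertop",(370,224),64),("tabtop",(162,98),58)]:
    P=unproj(ps,z2(uv,5,[195,160]),z)[0]; d=P[:2]-q[:2]; print(n,P,np.hypot(*d),np.arctan2(d[1],d[0])%(2*np.pi)-q[2])
```

```text
t [7.00225442e+02 4.28064913e+01 6.19792793e-03] [-0.1 -0.2  0.1 -0.6  0.8  0.6 -0.8  0.2  0.   0.  -0.   0.   0.  -0.
  0.   0. ]
s [6.98809102e+02 4.21483662e+01 9.94316158e-03] [-0.   0.   0.  -0.   0.   0.  -0.   0.   1.2  0.1 -1.1  0.2 -0.2 -0.3
  0.2 -0.4]
ts [6.99477928e+02 4.24108523e+01 8.21461180e-03] [-0.1  0.1  0.2 -0.6  1.   0.7 -0.5  0.5  1.3  0.3 -1.1  0.3 -0.  -0.2
  0.4 -0.1]
needle tip [549.16747402 124.32489507  20.        ] 171.1816081870835 2.634408146207417
posttop [590.13896101 102.50871426  86.        ] 124.76683339593012 2.6308057008752135
rollertop [632.70418797  81.83895709  64.        ] 77.5455208659125 2.5999929831387685
tabtop [523.24620849 -47.2488543   58.        ] 197.72830339922714 3.6040093239421935
pivotcap [700.11908251  44.19455135  64.        ] 1.8954316726524376 1.217511197852938
stop [603.39322173   6.19518525  33.        ] 102.68322807504788 3.4938256471219598
posttop [589.95932368 102.28144704  86.        ] 124.8151145053682 2.6330946305437966
rollertop [630.85187712  80.17986204  64.        ] 78.33283448070291 2.6302587461347064
tabtop [516.93357161 -50.12186197  58.        ] 204.65762941892552 3.6025346731951373
```

```bash
cat >> h.py <<'E'
PIV=np.array([699.8,42.5]); TH=0.0075
def tgt(swing, gap, z, r=125):
    """tool pose beside post: gap = distance TCP to post axis along backward tangent"""
    ph=2.64+TH+swing; c,s=np.cos(ph),np.sin(ph)
    Rm=np.array([[0,c,s],[0,s,-c],[-1,0,0]],float)
    p=np.r_[PIV+r*np.array([c,s])+gap*np.array([s,-c]),z]
    return p,Rm
def rel(P,Rm,o=None):
    o=o or arm.observe(); R0=Rn.from_rotvec(o["ee_rot"]).as_matrix()
    return np.round(R0.T@(P-o["tool_pos"])/10,2), np.round(np.degrees(Rn.from_matrix(R0.T@Rm).as_rotvec()),1)
E
python3 - <<'E'
from h import *
o=arm.observe(); print(Rn.from_rotvec(o["ee_rot"]).as_matrix().round(3))
p,R=tgt(0,45,150); print(p,rel(p,R))
E
```

```text
[[-0.001 -0.901  0.434]
 [-0.002  0.434  0.901]
 [-1.    -0.    -0.002]]
[611.09056515 141.39709889 150.        ] (array([  9.5 , -48.92, -23.18]), array([ 2.6, -0.1,  0. ]))
```

Emit:
play_rows(
  travel=[
    [0,-3,-1.4],
    [0,-8,-3.8],
    [0,-13,-6.2],
    [0,-18,-8.6],
    [0,-23,-11],
    [0,-28,-13.3],
    [0,-33,-15.6],
    [0,-36,-17],
  ],
  twist=[
    [0,0,0],
    [0,0,0],
    [0,0,0],
    [1,0,0],
    [1,0,0],
    [2,0,0],
    [2.6,0,0],
    [2.6,0,0],
  ],
  claw=0,
  grip_force=40,
)

```text
clock: 1.1
tool_pos: [523.6, 250.2, 244.9]
ee_rot: [-0.836, 1.406, 0.834]
ft_force: [0.3, 0.8, -0.3]
width: 0.003
```

Run:
```python
from h import *
p,R=tgt(0,45,150); o=arm.observe();print(o["tool_pos"],o["ft_force"],o["width"],rel(p,R))
```

```text
[523.55067515 250.19335372 244.87166721] [ 0.34068888  0.7906526  -0.29408057] 0.003368461672390295 (array([  9.51, -12.88,  -5.36]), array([-0.2, -0.1,  0.1]))
```

Emit:
play_rows(
  travel=[
    [0,-3,-1.3],
    [1,-6,-2.6],
    [3,-9,-4],
    [5,-11.5,-5],
    [7,-12.9,-5.4],
    [9,-12.9,-5.4],
    [9.5,-12.9,-5.4],
    [9.5,-12.9,-5.4],
  ],
  twist=[
    [0,0,0],
    [0,0,0],
    [0,0,0],
    [0,0,0],
    [0,0,0],
    [0,0,0],
    [0,0,0],
    [0,0,0],
  ],
)

```text
clock: 2.1
tool_pos: [609.3, 146.0, 150.1]
ee_rot: [-0.838, 1.403, 0.84]
ft_force: [-0.4, 0.5, 0.5]
width: 0.003
```

Run:
```python
from h import *
p,R=tgt(0,45,60); o=arm.observe();print(o["tool_pos"],o["ft_force"],o["width"],rel(p,R))
im=arm.grab_frame("wrist"); c=cam("wrist",o)
cv2.imwrite("pics/w1.png",cv2.resize(im[:,:,::-1],None,fx=1.5,fy=1.5))
def pol(r,a,z): a=a+2.64+TH; return [PIV[0]+r*np.cos(a),PIV[1]+r*np.sin(a),z]
print(1.5*proj(c,[pol(168,0,20),pol(125,0,86),pol(78,0,64),pol(200,.96,58),pol(105,.86,33)]))
```

```text
[609.29665676 145.98835266 150.14351413] [-0.42039969  0.49645222  0.46954293] 0.002789329655739328 (array([ 9.01, -0.38, -0.32]), array([ 0.1,  0. , -0. ]))
[[306.92627448 220.59526433]
 [287.84386041 331.55724475]
 [302.19029659 392.34619479]
 [  8.16649948 327.28339706]
 [188.36108866 378.86707638]]
```

View pics/w1.png

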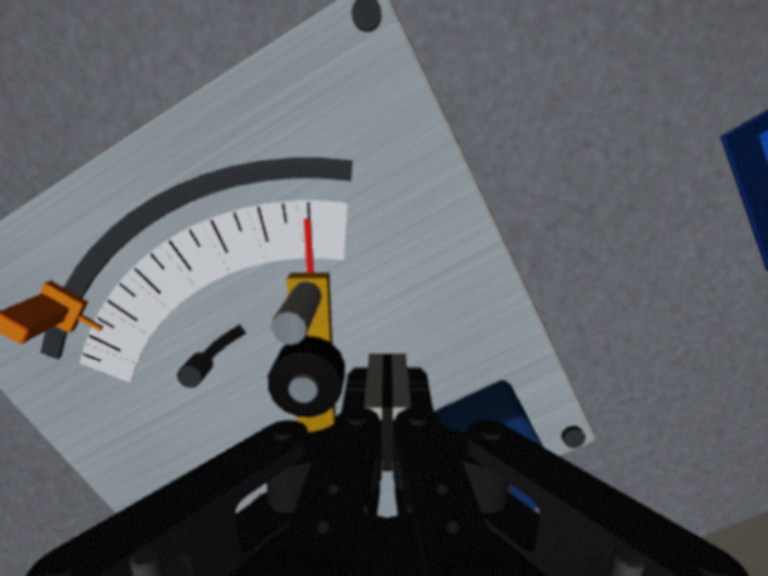

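The wrist view agrees with the model: needle tip predicted (307,220) and seen at (307,219), post top (288,331) against (288,328), stop (188,379) against (188,378). The fingers come down clear of the post, to its right in the picture.

Emit:
play_rows(
  travel=[
    [1.5,-0.2,0],
    [3,-0.4,0],
    [4.5,-0.4,0],
    [6,-0.4,0],
    [7.5,-0.4,0],
    [8.5,-0.4,0],
    [9,-0.4,0],
    [9,-0.4,0],
  ],
  twist=[
    [0,0,0],
    [0,0,0],
    [0,0,0],
    [0,0,0],
    [0,0,0],
    [0,0,0],
    [0,0,0],
    [0,0,0],
  ],
)

```text
clock: 3.15
tool_pos: [613.2, 143.2, 60.1]
ee_rot: [-0.838, 1.403, 0.838]
ft_force: [-0.4, -0.5, -0.1]
width: -0.0
```

Run:
```python
from h import *
o=arm.observe();print(o["tool_pos"],o["ft_force"],o["width"],rel(*tgt(0,24,62)))
```

```text
[613.21327579 143.215826    60.1323431 ] [-0.37736032 -0.5364446  -0.11543073] -0.00047845159639502496 (array([-0.19,  0.1 , -2.36]), array([ 0., -0., -0.]))
```

Emit:
play_rows(
  travel=[
    [-0.1,0.1,-0.6],
    [-0.1,0.1,-1.2],
    [-0.1,0.1,-1.6],
    [-0.1,0.1,-2.0],
    [-0.1,0.1,-2.2],
    [-0.1,0.1,-2.4],
    [-0.1,0.1,-2.6],
    [-0.1,0.1,-2.6],
  ],
  twist=[
    [0,0,0],
    [0,0,0],
    [0,0,0],
    [0,0,0],
    [0,0,0],
    [0,0,0],
    [0,0,0],
    [0,0,0],
  ],
)

```text
clock: 4.15
tool_pos: [600.6, 121.8, 61.7]
ee_rot: [-0.838, 1.401, 0.839]
ft_force: [1.6, 2.7, 1.5]
width: -0.002
```

```bash
cat > st.py <<'E'
from h import *
def st(save=None):
    o=arm.observe(); p=o["tool_pos"]; R=Rn.from_rotvec(o["ee_rot"]).as_matrix()
    print("t",o["clock"],"pos",p.round(1),"F tool",(R.T@o["ft_force"]).round(1),"w",round(o["width"],3))
    d=p[:2]-PIV; print("tcp polar",np.hypot(*d).round(1),"swing-ang tcp",(np.arctan2(d[1],d[0])%(2*np.pi)-2.64-TH).round(4),"yaw swing",(np.arctan2(R[1,1],R[0,1])%(2*np.pi)-2.64-TH).round(3))
    if save:
        im=arm.grab_frame("wrist"); cv2.imwrite(f"pics/{save}.png",cv2.resize(im[:,:,::-1],None,fx=1.5,fy=1.5,interpolation=cv2.INTER_CUBIC))
    return o
E
python3 -c "
from st import *
st('w2')"
```

```text
t 4.15 pos [600.6 121.8  61.7] F tool [-1.5 -0.1  3.2] w -0.002
tcp polar 127.0 swing-ang tcp -0.1805 yaw swing 0.001
```

View pics/w2.png

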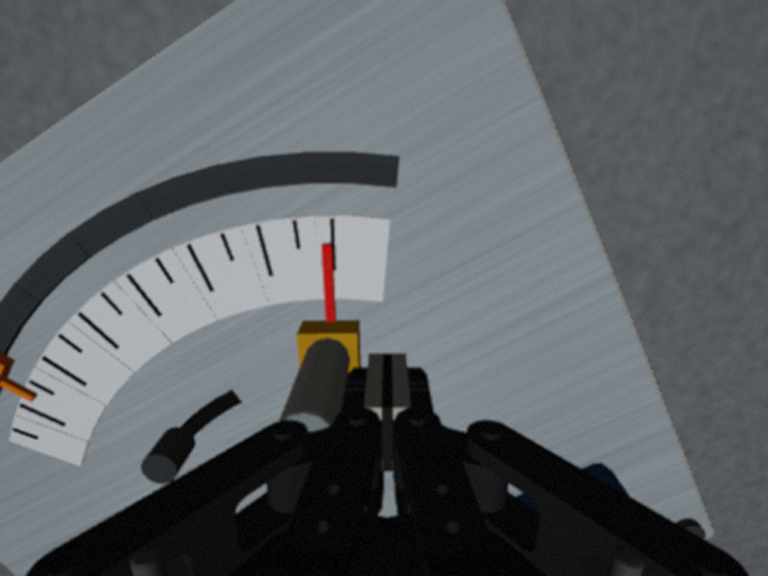

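In contact: about 3 N on the post, and the needle is just off zero. The TCP-to-post gap comes out near 24 mm, as expected. Next I work out the arc.

```bash
python3 -c "
import numpy as np
for d in [1,2,2.5,3,4,5,6,7,7.5,8,9,10,12.5,15,17.5,20]:
  a=np.radians(d);print(d,round((125*np.cos(a)+24*np.sin(a)-125)/10,2),round((24*np.cos(a)-125*np.sin(a)-24)/10,2))"
```

```text
1 0.04 -0.22
2 0.08 -0.44
2.5 0.09 -0.55
3 0.11 -0.66
4 0.14 -0.88
5 0.16 -1.1
6 0.18 -1.32
7 0.2 -1.54
7.5 0.21 -1.65
8 0.21 -1.76
9 0.22 -1.98
10 0.23 -2.21
12.5 0.22 -2.76
15 0.2 -3.32
17.5 0.14 -3.87
20 0.07 -4.42
```

Emit:
play_rows(
  travel=[
    [0,0.09,-0.55],
    [0,0.16,-1.1],
    [0,0.21,-1.65],
    [0,0.23,-2.21],
    [0,0.22,-2.76],
    [0,0.2,-3.32],
    [0,0.14,-3.87],
    [0,0.07,-4.42],
  ],
  twist=[
    [-2.5,0,0],
    [-5,0,0],
    [-7.5,0,0],
    [-10,0,0],
    [-12.5,0,0],
    [-15,0,0],
    [-17.5,0,0],
    [-20,0,0],
  ],
)

```text
clock: 5.2
tool_pos: [579.2, 82.8, 61.6]
ee_rot: [-1.104, 1.27, 1.104]
ft_force: [4.0, 5.0, 2.9]
width: -0.002
```

```bash
python3 -c "
from st import *
st('w3')"
```

```text
t 5.2 pos [579.2  82.8  61.6] F tool [-2.9 -3.3  5.6] w -0.002
tcp polar 127.2 swing-ang tcp 0.1713 yaw swing 0.353
```

View pics/w3.png

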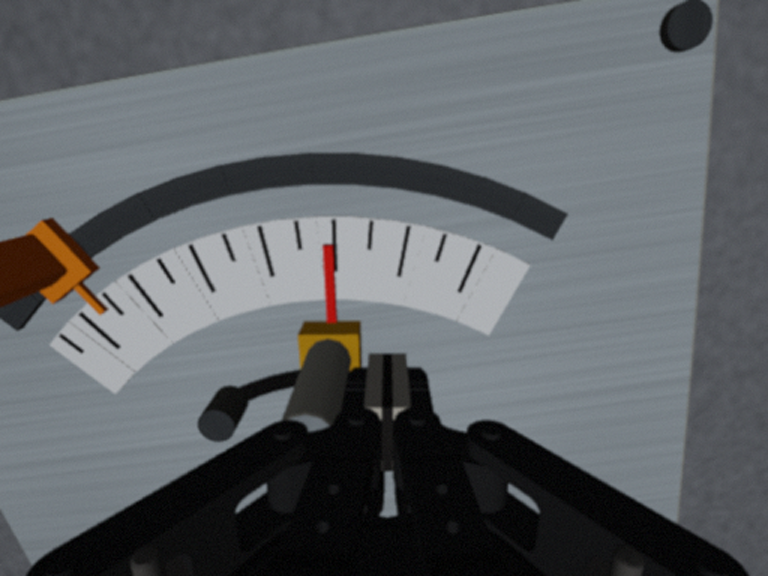

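The needle stands near 21°. I put the stop at about 38°, so I take 10° more, then small steps.

Emit:
play_rows(
  travel=[
    [0,0.05,-0.3],
    [0,0.09,-0.6],
    [0,0.13,-0.85],
    [0,0.16,-1.1],
    [0,0.19,-1.4],
    [0,0.2,-1.65],
    [0,0.22,-1.95],
    [0,0.23,-2.21],
  ],
  twist=[
    [-1.3,0,0],
    [-2.6,0,0],
    [-3.8,0,0],
    [-5,0,0],
    [-6.3,0,0],
    [-7.5,0,0],
    [-8.8,0,0],
    [-10,0,0],
  ],
)

```text
clock: 6.25
tool_pos: [574.0, 62.6, 61.7]
ee_rot: [-1.232, 1.189, 1.233]
ft_force: [3.0, 6.7, 2.9]
width: 0.0
```

```bash
python3 -c "
from st import *
st('w4')"
```

```text
t 6.25 pos [574.   62.6  61.7] F tool [-2.9 -3.3  6.6] w 0.0
tcp polar 127.4 swing-ang tcp 0.3359 yaw swing 0.527
```

View pics/w4.png

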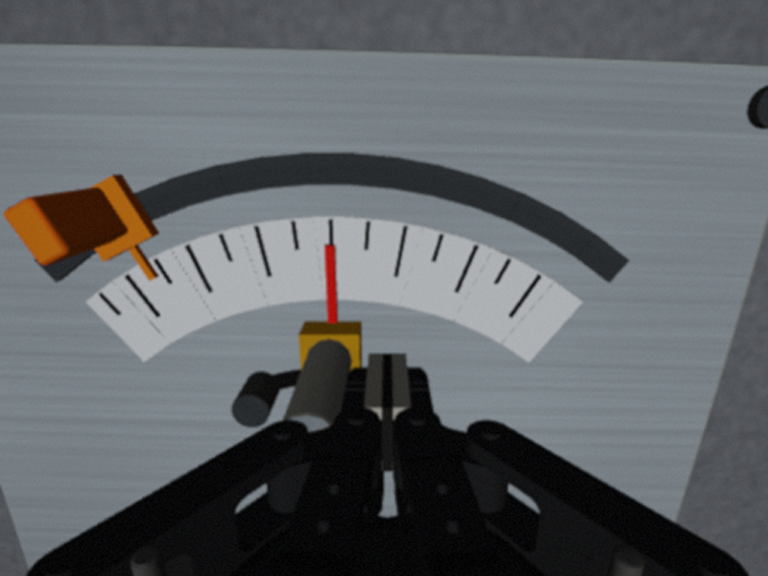

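The needle is near 30° with 6.6 N on the post, and the stop is now close. Advancing 6°.

Emit:
play_rows(
  travel=[
    [0,0.04,-0.22],
    [0,0.06,-0.33],
    [0,0.08,-0.44],
    [0,0.11,-0.66],
    [0,0.14,-0.88],
    [0,0.16,-1.1],
    [0,0.17,-1.21],
    [0,0.18,-1.32],
  ],
  twist=[
    [-1,0,0],
    [-1.5,0,0],
    [-2,0,0],
    [-3,0,0],
    [-4,0,0],
    [-5,0,0],
    [-5.5,0,0],
    [-6,0,0],
  ],
)

```text
clock: 7.3
tool_pos: [572.6, 50.1, 61.7]
ee_rot: [-1.309, 1.135, 1.31]
ft_force: [3.2, 8.4, 3.3]
width: -0.002
```

```bash
python3 -c "
from st import *
st()"
```

```text
t 7.3 pos [572.6  50.1  61.7] F tool [-3.2 -4.3  7.9] w -0.002
tcp polar 127.4 swing-ang tcp 0.4341 yaw swing 0.632
```

Emit:
play_rows(
  travel=[
    [0,0,-0.04],
    [0,0,-0.08],
    [0,0,-0.12],
    [0,0,-0.16],
    [0,0,-0.2],
    [0,0,-0.2],
    [0,0,-0.2],
    [0,0,-0.2],
  ],
  twist=[
    [-0.2,0,0],
    [-0.4,0,0],
    [-0.6,0,0],
    [-0.8,0,0],
    [-1,0,0],
    [-1,0,0],
    [-1,0,0],
    [-1,0,0],
  ],
)

```text
clock: 8.3
tool_pos: [572.5, 48.2, 61.7]
ee_rot: [-1.321, 1.127, 1.323]
ft_force: [2.9, 8.3, 3.6]
width: -0.002
```

```bash
python3 -c "
from st import *
st('w5')"
```

```text
t 8.3 pos [572.5  48.2  61.7] F tool [-3.6 -4.2  7.8] w -0.002
tcp polar 127.4 swing-ang tcp 0.4494 yaw swing 0.649
```

View pics/w5.png

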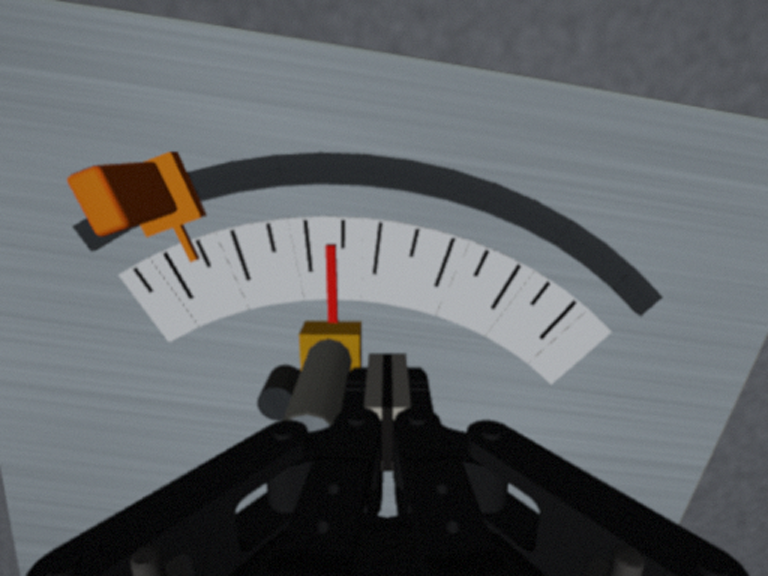

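Emit:
play_rows(
  travel=[
    [0,0,-0.03],
    [0,0,-0.06],
    [0,0,-0.09],
    [0,0,-0.12],
    [0,0,-0.12],
    [0,0,-0.12],
    [0,0,-0.12],
    [0,0,-0.12],
  ],
  twist=[
    [-0.2,0,0],
    [-0.3,0,0],
    [-0.4,0,0],
    [-0.5,0,0],
    [-0.5,0,0],
    [-0.5,0,0],
    [-0.5,0,0],
    [-0.5,0,0],
  ],
)

```text
clock: 9.35
tool_pos: [572.5, 47.1, 61.7]
ee_rot: [-1.327, 1.122, 1.329]
ft_force: [2.8, 8.4, 3.8]
width: 0.002
```

```bash
python3 -c "
from st import *
st()"
```

```text
t 9.35 pos [572.5  47.1  61.7] F tool [-3.8 -4.1  7.8] w 0.002
tcp polar 127.4 swing-ang tcp 0.4584 yaw swing 0.658
```

Emit:
play_rows(
  travel=[
    [0,0,-0.03],
    [0,0,-0.06],
    [0,0,-0.09],
    [0,0,-0.12],
    [0,0,-0.12],
    [0,0,-0.12],
    [0,0,-0.12],
    [0,0,-0.12],
  ],
  twist=[
    [-0.2,0,0],
    [-0.3,0,0],
    [-0.4,0,0],
    [-0.5,0,0],
    [-0.5,0,0],
    [-0.5,0,0],
    [-0.5,0,0],
    [-0.5,0,0],
  ],
)

```text
clock: 10.35
tool_pos: [572.4, 45.9, 61.7]
ee_rot: [-1.333, 1.118, 1.336]
ft_force: [1.7, 6.8, 4.1]
width: 0.004
```

```bash
python3 -c "
from st import *
st()"
```

```text
t 10.35 pos [572.4  45.9  61.7] F tool [-4.  -2.8  6.4] w 0.004
tcp polar 127.4 swing-ang tcp 0.4673 yaw swing 0.667
```

Emit:
play_rows(
  travel=[
    [0,0,-0.03],
    [0,0,-0.06],
    [0,0,-0.09],
    [0,0,-0.12],
    [0,0,-0.12],
    [0,0,-0.12],
    [0,0,-0.12],
    [0,0,-0.12],
  ],
  twist=[
    [-0.2,0,0],
    [-0.3,0,0],
    [-0.4,0,0],
    [-0.5,0,0],
    [-0.5,0,0],
    [-0.5,0,0],
    [-0.5,0,0],
    [-0.5,0,0],
  ],
)

```text
clock: 11.35
tool_pos: [572.4, 44.7, 61.7]
ee_rot: [-1.339, 1.114, 1.343]
ft_force: [1.6, 8.1, 3.7]
width: 0.004
```

```bash
python3 -c "
from st import *
st('w6')"
```

```text
t 11.35 pos [572.4  44.7  61.7] F tool [-3.7 -3.1  7.7] w 0.004
tcp polar 127.4 swing-ang tcp 0.4767 yaw swing 0.676
```

View pics/w6.png

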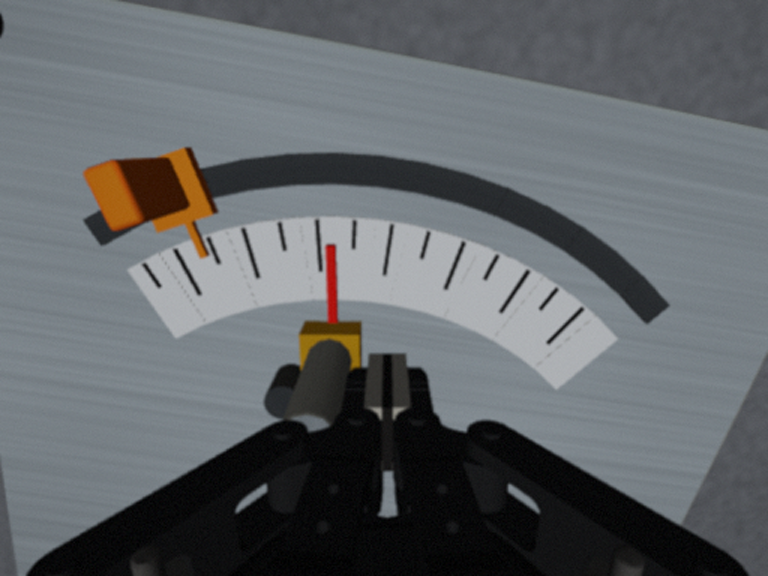

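The needle is near 38°, with no contact at the stop yet.

Emit:
play_rows(
  travel=[
    [0,0,-0.03],
    [0,0,-0.06],
    [0,0,-0.09],
    [0,0,-0.12],
    [0,0,-0.12],
    [0,0,-0.12],
    [0,0,-0.12],
    [0,0,-0.12],
  ],
  twist=[
    [-0.2,0,0],
    [-0.3,0,0],
    [-0.4,0,0],
    [-0.5,0,0],
    [-0.5,0,0],
    [-0.5,0,0],
    [-0.5,0,0],
    [-0.5,0,0],
  ],
)

```text
clock: 12.4
tool_pos: [572.4, 44.0, 61.6]
ee_rot: [-1.345, 1.109, 1.35]
ft_force: [1.1, 8.9, 5.2]
width: 0.0
```

```bash
python3 -c "
from st import *
st()"
```

```text
t 12.4 pos [572.4  44.   61.6] F tool [-5.2 -2.7  8.6] w 0.0
tcp polar 127.4 swing-ang tcp 0.4824 yaw swing 0.685
```

Emit:
play_rows(
  travel=[
    [0,0,-0.03],
    [0,0,-0.06],
    [0,0,-0.09],
    [0,0,-0.12],
    [0,0,-0.12],
    [0,0,-0.12],
    [0,0,-0.12],
    [0,0,-0.12],
  ],
  twist=[
    [0,0,0],
    [0,0,0],
    [0,0,0],
    [0,0,0],
    [0,0,0],
    [0,0,0],
    [0,0,0],
    [0,0,0],
  ],
)

```text
clock: 13.4
tool_pos: [572.4, 43.9, 61.7]
ee_rot: [-1.345, 1.107, 1.351]
ft_force: [1.0, 9.7, 4.8]
width: 0.005
```

```bash
python3 -c "
from st import *
st()"
```

```text
t 13.4 pos [572.4  43.9  61.7] F tool [-4.7 -2.8  9.4] w 0.005
tcp polar 127.4 swing-ang tcp 0.4832 yaw swing 0.686
```

On the stop: the tool has nearly stopped moving while the force climbs. The arm's controller is soft, so I keep adding a little command.

Emit:
play_rows(
  travel=[
    [0,0,-0.05],
    [0,0,-0.1],
    [0,0,-0.15],
    [0,0,-0.2],
    [0,0,-0.25],
    [0,0,-0.25],
    [0,0,-0.25],
    [0,0,-0.25],
  ],
  twist=[
    [0,0,0],
    [0,0,0],
    [0,0,0],
    [0,0,0],
    [0,0,0],
    [0,0,0],
    [0,0,0],
    [0,0,0],
  ],
)

```text
clock: 14.4
tool_pos: [572.4, 43.6, 61.8]
ee_rot: [-1.344, 1.104, 1.353]
ft_force: [-0.6, 13.3, 5.4]
width: -0.004
```

```bash
python3 -c "
from st import *
st()"
```

```text
t 14.4 pos [572.4  43.6  61.8] F tool [-5.3 -1.9 13.2] w -0.004
tcp polar 127.4 swing-ang tcp 0.4851 yaw swing 0.687
```

Emit:
play_rows(
  travel=[
    [0,0,-0.03],
    [0,0,-0.06],
    [0,0,-0.1],
    [0,0,-0.12],
    [0,0,-0.12],
    [0,0,-0.12],
    [0,0,-0.12],
    [0,0,-0.12],
  ],
  twist=[
    [0,0,0],
    [0,0,0],
    [0,0,0],
    [0,0,0],
    [0,0,0],
    [0,0,0],
    [0,0,0],
    [0,0,0],
  ],
)

```text
clock: 15.4
tool_pos: [572.4, 43.6, 61.8]
ee_rot: [-1.343, 1.103, 1.355]
ft_force: [-1.4, 15.8, 6.6]
width: -0.002
```

Run:
```python
from st import *
o=st()
fr=[arm.grab_frame("wrist") for _ in range(3)]
im=np.mean(fr,0); np.save("hold.npy",im); np.save("hold_pose.npy",np.r_[o["tool_pos"],o["ee_rot"]])
cv2.imwrite("pics/w7.png",cv2.resize(im[140:230,130:330,::-1].astype(np.uint8),None,fx=4,fy=4,interpolation=cv2.INTER_CUBIC))
t=arm.grab_frame("top"); cv2.imwrite("pics/top1.png",cv2.resize(t[135:235,210:320,::-1],None,fx=6,fy=6,interpolation=cv2.INTER_CUBIC))
st()
```

```text
t 15.4 pos [572.4  43.6  61.8] F tool [-6.4 -1.7 15.9] w -0.002
tcp polar 127.4 swing-ang tcp 0.4853 yaw swing 0.688
t 15.6 pos [572.4  43.6  61.9] F tool [-6.8 -1.3 16.5] w 0.0
tcp polar 127.4 swing-ang tcp 0.4855 yaw swing 0.688
```

View pics/w7.png

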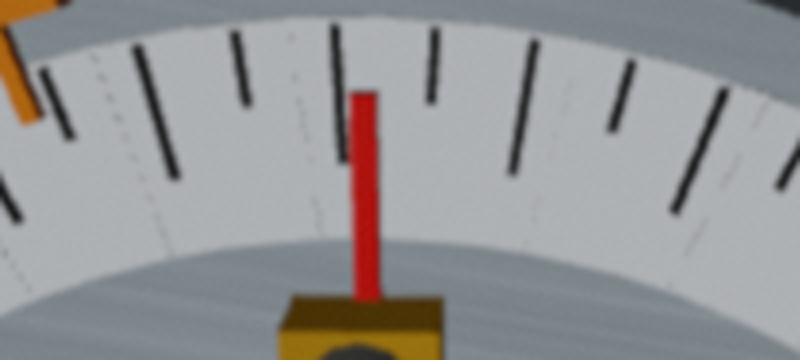

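View pics/top1.png

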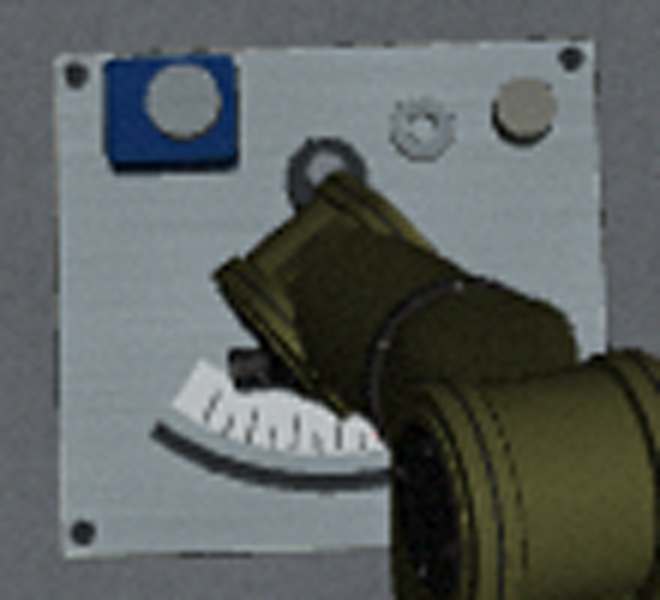

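The wrist crop shows the needle tip at (363,93), between the 40° tick at (335–344, 25–162) and the 35° tick at (436,28). The top view is blocked by the arm. The needle stands above the scale, so I correct for parallax with the calibration and keep holding meanwhile.

Emit:
play_rows(
  travel=[
    [0,0,0],
    [0,0,0],
    [0,0,0],
    [0,0,0],
    [0,0,0],
    [0,0,0],
    [0,0,0],
    [0,0,0],
  ],
  twist=[
    [0,0,0],
    [0,0,0],
    [0,0,0],
    [0,0,0],
    [0,0,0],
    [0,0,0],
    [0,0,0],
    [0,0,0],
  ],
)

```text
clock: 16.6
tool_pos: [572.4, 43.6, 61.8]
ee_rot: [-1.343, 1.103, 1.355]
ft_force: [-1.5, 16.1, 5.6]
width: 0.005
```

```bash
cat > rd.py <<'E'
from st import *
from scipy.optimize import least_squares
T={35:((436,28),(431,103)),40:((335,25),(344,162)),30:((535,40),(512,175)),45:((236,32),(248,106)),50:((138,46),(175,180)),25:((631,61),(613,131)),20:((725,90),(675,213)),55:((42,70),(71,139))}
def z2(uv): return (np.array(uv,float)+.5)/4-.5+[130,140]
P=np.load("hold_pose.npy"); o={"tool_pos":P[:3],"ee_rot":P[3:]}; c=cam("wrist",o)
for zs in (12.5,13,14):
    D=[];A=[];K=[]
    for t,(a,b) in T.items():
        for k,uv in ((0,a),(1 if t%10==0 else 2,b)): D.append(unproj(c,z2(uv),zs)[0]);A.append(np.radians(t));K.append(k)
    D=np.array(D);A=np.array(A);K=np.array(K)
    def f(q):
        r=q[3:6][K]; an=2.64+q[2]+A
        return np.r_[(q[0]+r*np.cos(an)-D[:,0]),(q[1]+r*np.sin(an)-D[:,1])]
    r=least_squares(f,[PIV[0],PIV[1],TH,180,160,170]); q=r.x
    print(zs,q.round(4),"rms",np.sqrt(np.mean(r.fun**2)).round(2))
    for z in (20,):
      for name,uv in (("tip",(363,93)),("base",(367,297))):
        X=unproj(c,z2(uv),z)[0]
        for pv,th in ((q[:2],q[2]),(PIV,TH)):
            d=X[:2]-pv; print("  ",name,np.hypot(*d).round(1),np.degrees(np.arctan2(d[1],d[0])%(2*np.pi)-2.64-th).round(2))
E
python3 - <<'E'
from rd import *
st()
E
```

```text
12.5 [6.983356e+02 4.332040e+01 1.000000e-02 1.764838e+02 1.547697e+02
 1.648862e+02] rms 0.11
   tip 167.7 38.41
   tip 169.0 38.19
   base 134.8 38.48
   base 136.1 38.18
13 [6.977556e+02 4.327310e+01 1.000000e-02 1.759851e+02 1.543324e+02
 1.644204e+02] rms 0.11
   tip 167.1 38.43
   tip 169.0 38.19
   base 134.2 38.51
   base 136.1 38.18
14 [6.965957e+02 4.317860e+01 1.000000e-02 1.749879e+02 1.534579e+02
 1.634887e+02] rms 0.11
   tip 165.9 38.46
   tip 169.0 38.19
   base 133.1 38.56
   base 136.1 38.18
t 16.6 pos [572.4  43.6  61.8] F tool [-5.4 -1.6 16.1] w 0.005
tcp polar 127.4 swing-ang tcp 0.4855 yaw swing 0.688
```

The reading is 38.4° (0.670 rad), and the tick fit has 0.1 mm rms. The post has been held at 13–16.5 N for over 2 s. Now easing back along the arc.

```bash
python3 -c "
import numpy as np
for d in [1,2,2.5,3,4,5,6,7.5,8,9,10,12.5,15,17.5,20]:
  a=-np.radians(d);print(d,round((125*np.cos(a)+24*np.sin(a)-125)/10,2),round((24*np.cos(a)-125*np.sin(a)-24)/10,2))"
```

```text
1 -0.04 0.22
2 -0.09 0.43
2.5 -0.12 0.54
3 -0.14 0.65
4 -0.2 0.87
5 -0.26 1.08
6 -0.32 1.29
7.5 -0.42 1.61
8 -0.46 1.72
9 -0.53 1.93
10 -0.61 2.13
12.5 -0.82 2.65
15 -1.05 3.15
17.5 -1.3 3.65
20 -1.57 4.13
```

Emit:
play_rows(
  travel=[
    [0,0,0.08],
    [0,0,0.16],
    [0,0,0.24],
    [0,0,0.32],
    [0,0,0.4],
    [0,0,0.46],
    [0,0,0.52],
    [0,0,0.58],
  ],
  twist=[
    [0,0,0],
    [0,0,0],
    [0,0,0],
    [0,0,0],
    [0,0,0],
    [0,0,0],
    [0,0,0],
    [0,0,0],
  ],
)

```text
clock: 17.6
tool_pos: [572.3, 44.4, 61.8]
ee_rot: [-1.346, 1.109, 1.349]
ft_force: [0.6, 8.0, 5.7]
width: -0.003
```

```bash
python3 -c "
from st import *
st()"
```

```text
t 17.6 pos [572.3  44.4  61.8] F tool [-5.7 -2.1  7.7] w -0.003
tcp polar 127.5 swing-ang tcp 0.4788 yaw swing 0.685
```

Emit:
play_rows(
  travel=[
    [0,-0.04,0.22],
    [0,-0.09,0.43],
    [0,-0.14,0.65],
    [0,-0.2,0.87],
    [0,-0.26,1.08],
    [0,-0.32,1.29],
    [0,-0.42,1.61],
    [0,-0.53,1.93],
  ],
  twist=[
    [1,0,0],
    [2,0,0],
    [3,0,0],
    [4,0,0],
    [5,0,0],
    [6,0,0],
    [7.5,0,0],
    [9,0,0],
  ],
)

```text
clock: 18.6
tool_pos: [574.1, 63.6, 61.8]
ee_rot: [-1.231, 1.191, 1.233]
ft_force: [1.7, 5.9, 6.0]
width: 0.003
```

```bash
python3 -c "
from st import *
st()"
```

```text
t 18.6 pos [574.1  63.6  61.8] F tool [-6.  -1.9  5.9] w 0.003
tcp polar 127.5 swing-ang tcp 0.3277 yaw swing 0.526
```

Emit:
play_rows(
  travel=[
    [0,-0.06,0.32],
    [0,-0.14,0.65],
    [0,-0.22,0.95],
    [0,-0.3,1.23],
    [0,-0.42,1.61],
    [0,-0.53,1.93],
    [0,-0.66,2.25],
    [0,-0.82,2.65],
  ],
  twist=[
    [1.5,0,0],
    [3,0,0],
    [4.4,0,0],
    [5.7,0,0],
    [7.5,0,0],
    [9,0,0],
    [10.6,0,0],
    [12.5,0,0],
  ],
)

```text
clock: 19.6
tool_pos: [581.2, 89.2, 61.7]
ee_rot: [-1.069, 1.291, 1.071]
ft_force: [0.7, 4.8, 5.9]
width: 0.004
```

Emit:
play_rows(
  travel=[
    [0,-0.06,0.32],
    [0,-0.14,0.65],
    [0,-0.22,0.95],
    [0,-0.3,1.23],
    [0,-0.42,1.61],
    [0,-0.5,1.83],
    [0,-0.56,2.0],
    [0,-0.61,2.13],
  ],
  twist=[
    [1.5,0,0],
    [3,0,0],
    [4.4,0,0],
    [5.7,0,0],
    [7.5,0,0],
    [8.5,0,0],
    [9.3,0,0],
    [10,0,0],
  ],
)

```text
clock: 20.6
tool_pos: [590.7, 108.4, 61.7]
ee_rot: [-0.938, 1.36, 0.94]
ft_force: [0.2, 4.2, 7.4]
width: 0.0
```

```bash
python3 -c "
from st import *
st()"
```

```text
t 20.6 pos [590.7 108.4  61.7] F tool [-7.4  1.3  4. ] w 0.0
tcp polar 127.4 swing-ang tcp -0.0493 yaw swing 0.132
```

Emit:
play_rows(
  travel=[
    [0,-0.04,0.22],
    [0,-0.09,0.43],
    [0,-0.13,0.6],
    [0,-0.17,0.77],
    [0,-0.22,0.95],
    [0,-0.26,1.1],
    [0,-0.31,1.25],
    [0,-0.36,1.4],
  ],
  twist=[
    [1,0,0],
    [2,0,0],
    [2.8,0,0],
    [3.6,0,0],
    [4.4,0,0],
    [5.1,0,0],
    [5.8,0,0],
    [6.5,0,0],
  ],
)

```text
clock: 21.6
tool_pos: [598.6, 119.9, 61.7]
ee_rot: [-0.851, 1.399, 0.853]
ft_force: [-0.3, 4.5, 8.7]
width: 0.003
```

Emit:
play_rows(
  travel=[
    [0,0,0.08],
    [0,0,0.16],
    [0,0,0.24],
    [0,0,0.32],
    [0,0,0.4],
    [0,0,0.6],
    [0,0,0.8],
    [0,0,1.0],
  ],
  twist=[
    [0.5,0,0],
    [1,0,0],
    [1,0,0],
    [1,0,0],
    [1,0,0],
    [1,0,0],
    [1,0,0],
    [1,0,0],
  ],
)

```text
clock: 22.6
tool_pos: [602.6, 126.1, 60.6]
ee_rot: [-0.839, 1.409, 0.838]
ft_force: [-0.1, -0.1, -0.2]
width: -0.002
```

```bash
python3 -c "
from st import *
st('w8')"
```

```text
t 22.6 pos [602.6 126.1  60.6] F tool [ 0.2  0.1 -0.1] w -0.002
tcp polar 128.2 swing-ang tcp -0.2164 yaw swing -0.0
```

View pics/w8.png

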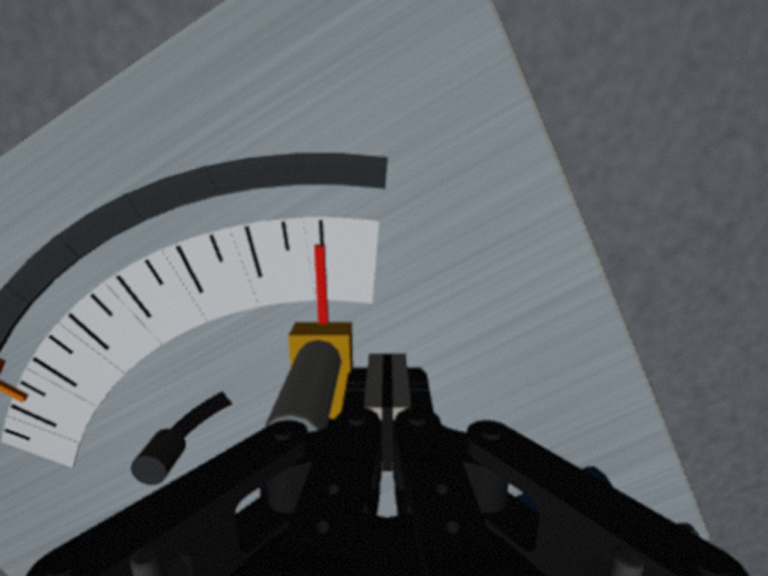

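The needle is back on 0 at (320,245) and the tool is clear of the post with no force on it. On to the rider.

```bash
sed -i 's/PIV=.*/PIV=np.array([698.3,43.3]); TH=0.010/' h.py
python3 - <<'E'
from h import *
o=arm.observe(); print(o["joint_pos"].round(2))
# from top0z tab & base
for z in (120,44):
  p,R=tgt(0.96,0,z,200); print(p.round(1),rel(p,R)); R2=R@np.diag([1,-1,-1.]); print(" flip",rel(p,R2))
E
```

```text
[-0.19  0.93 -0.17  1.71  0.28  0.53  0.54]
[519.8 -47.  120. ] (array([ -5.88,  -0.92, -19.29]), array([-55.2,  -0.1,  -0.2]))
 flip (array([ -5.88,  -0.92, -19.29]), array([124.8,  -0.2,   0.2]))
[519.8 -47.   44. ] (array([  1.72,  -0.93, -19.26]), array([-55.2,  -0.1,  -0.2]))
 flip (array([  1.72,  -0.93, -19.26]), array([124.8,  -0.2,   0.2]))
```

Emit:
play_rows(
  travel=[
    [0,0,1],
    [-2,0,1.5],
    [-5,0,1.5],
    [-8,0,1],
    [-8,0,-1],
    [-8,-0.2,-4],
    [-8,-0.4,-7.5],
    [-8,-0.6,-11],
  ],
  twist=[
    [0,0,0],
    [0,0,0],
    [0,0,0],
    [-5,0,0],
    [-12,0,0],
    [-20,0,0],
    [-28,0,0],
    [-36,0,0],
  ],
)

```text
clock: 23.65
tool_pos: [557.1, 28.4, 141.0]
ee_rot: [-1.311, 1.141, 1.312]
ft_force: [0.6, -0.4, 0.3]
width: -0.001
```

Run:
```python
from h import *
p,R=tgt(0.96,0,130,200); print(arm.observe()["tool_pos"],rel(p,R))
```

```text
[557.05076791  28.36959982 141.00850444] (array([ 1.11,  4.73, -6.95]), array([-18.8,  -0. ,  -0. ]))
```

Emit:
play_rows(
  travel=[
    [0.1,0.7,-1],
    [0.3,1.6,-2.5],
    [0.5,2.6,-4],
    [0.8,3.6,-5.5],
    [1,4.4,-6.6],
    [1.1,4.7,-6.95],
    [1.1,4.7,-6.95],
    [1.1,4.7,-6.95],
  ],
  twist=[
    [-3,0,0],
    [-7,0,0],
    [-11,0,0],
    [-15,0,0],
    [-18,0,0],
    [-18.8,0,0],
    [-18.8,0,0],
    [-18.8,0,0],
  ],
  claw=0.5,
  grip_force=20,
)

```text
clock: 24.65
tool_pos: [520.8, -45.2, 130.4]
ee_rot: [-1.541, 0.952, 1.541]
ft_force: [-0.2, 0.5, -0.2]
width: 0.499
```

```bash
python3 -c "
from st import *
st('w9'); print(rel(*tgt(0.96,0,44,200)))"
```

```text
t 24.65 pos [520.8 -45.2 130.4] F tool [ 0.2 -0.   0.5] w 0.499
tcp polar 198.4 swing-ang tcp 0.9542 yaw swing 0.954
(array([ 8.64,  0.17, -0.12]), array([-0.3,  0. ,  0.1]))
```

View pics/w9.png

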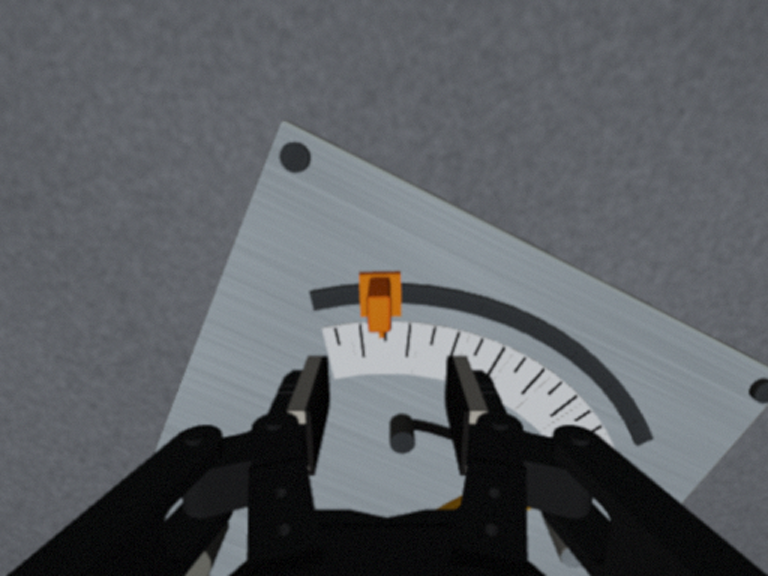

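The tab's top is at (379,318), about 3.6 mm toward tool -z from the jaws' middle at 387. I shift by that much and descend.

Emit:
play_rows(
  travel=[
    [1,0.1,-0.2],
    [2.5,0.17,-0.35],
    [4,0.17,-0.35],
    [5.5,0.17,-0.35],
    [7,0.17,-0.35],
    [8,0.17,-0.35],
    [8.6,0.17,-0.35],
    [8.6,0.17,-0.35],
  ],
  twist=[
    [-0.5,0,0],
    [-1,0,0],
    [-1,0,0],
    [-1,0,0],
    [-1,0,0],
    [-1,0,0],
    [-1,0,0],
    [-1,0,0],
  ],
)

```text
clock: 25.7
tool_pos: [520.2, -49.9, 44.0]
ee_rot: [-1.553, 0.943, 1.554]
ft_force: [0.1, -0.3, 1.3]
width: 0.501
```

```bash
python3 -c "
from st import *
st('w10')"
```

```text
t 25.7 pos [520.2 -49.9  44. ] F tool [-1.3  0.  -0.3] w 0.501
tcp polar 201.0 swing-ang tcp 0.9738 yaw swing 0.972
```

View pics/w10.png

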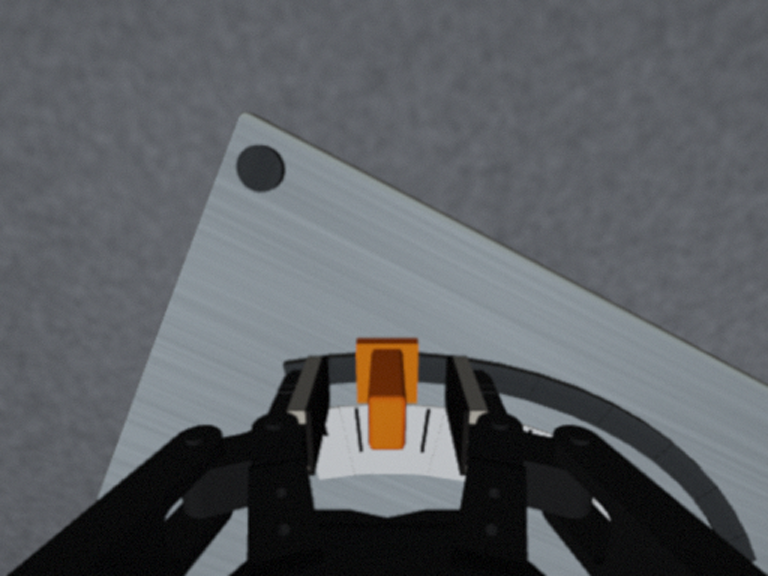

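Emit:
play_rows(
  travel=[
    [0,0,0],
    [0,0,0],
    [0,0,0],
    [0,0,0],
    [0,0,0],
    [0,0,0],
    [0,0,0],
    [0,0,0],
  ],
  twist=[
    [0,0,0],
    [0,0,0],
    [0,0,0],
    [0,0,0],
    [0,0,0],
    [0,0,0],
    [0,0,0],
    [0,0,0],
  ],
  claw=0,
)

```text
clock: 26.75
tool_pos: [520.6, -50.1, 44.6]
ee_rot: [-1.554, 0.942, 1.552]
ft_force: [-0.2, -0.0, 5.4]
width: 0.141
```

```bash
python3 -c "
from st import *
st()
o=arm.observe();p=o['tool_pos'];d=np.r_[0,0]
print(rel(*tgt(0.67,0,44,201)))
r=201
for g in [2,4,6,8,10,12,14,16,17.4]:
  a=np.radians(g);print(g,round(r*(np.cos(a)-1)/10,2),round(r*np.sin(a)/10,2))"
```

```text
t 26.75 pos [520.6 -50.1  44.6] F tool [-5.4  0.1  0.1] w 0.141
tcp polar 200.8 swing-ang tcp 0.9754 yaw swing 0.971
(array([ 0.06, -0.88,  6.05]), array([17.3, -0. ,  0. ]))
2 -0.01 0.7
4 -0.05 1.4
6 -0.11 2.1
8 -0.2 2.8
10 -0.31 3.49
12 -0.44 4.18
14 -0.6 4.86
16 -0.78 5.54
17.4 -0.92 6.01
```

Pinched at 12 mm opening, as it should be. Sliding now.

Emit:
play_rows(
  travel=[
    [-0.1,0,0.35],
    [-0.1,-0.01,0.7],
    [-0.1,-0.03,1.05],
    [-0.1,-0.05,1.4],
    [-0.1,-0.08,1.75],
    [-0.1,-0.11,2.1],
    [-0.1,-0.2,2.8],
    [-0.1,-0.31,3.49],
  ],
  twist=[
    [1,0,0],
    [2,0,0],
    [3,0,0],
    [4,0,0],
    [5,0,0],
    [6,0,0],
    [8,0,0],
    [10,0,0],
  ],
)

```text
clock: 27.75
tool_pos: [506.9, -17.0, 45.1]
ee_rot: [-1.428, 1.05, 1.429]
ft_force: [4.5, -0.3, -14.3]
width: 0.133
```

```bash
python3 -c "
from st import *
st(); print(rel(*tgt(0.67,0,44,201)))"
```

```text
t 27.75 pos [506.9 -17.   45.1] F tool [14.3 -4.2 -1.6] w 0.133
tcp polar 200.6 swing-ang tcp 0.7966 yaw swing 0.794
(array([ 0.11, -0.12,  2.54]), array([7.1, 0. , 0. ]))
```

Emit:
play_rows(
  travel=[
    [0.07,0,0.35],
    [0.07,-0.01,0.7],
    [0.07,-0.03,1.05],
    [0.07,-0.05,1.4],
    [0.07,-0.08,1.75],
    [0.07,-0.11,2.1],
    [0.07,-0.15,2.45],
    [0.07,-0.15,2.45],
  ],
  twist=[
    [1,0,0],
    [2,0,0],
    [3,0,0],
    [4,0,0],
    [5,0,0],
    [6,0,0],
    [7,0,0],
    [7,0,0],
  ],
)

```text
clock: 28.75
tool_pos: [501.0, 6.8, 44.8]
ee_rot: [-1.342, 1.116, 1.343]
ft_force: [2.0, 1.4, -0.8]
width: 0.137
```

```bash
python3 -c "
from st import *
st('w11'); print(rel(*tgt(0.67,0,44,201)))"
```

```text
t 28.75 pos [501.    6.8  44.8] F tool [ 0.8 -2.2  1.1] w 0.137
tcp polar 200.7 swing-ang tcp 0.6745 yaw swing 0.675
(array([0.08, 0.03, 0.11]), array([0.3, 0. , 0. ]))
```

View pics/w11.png

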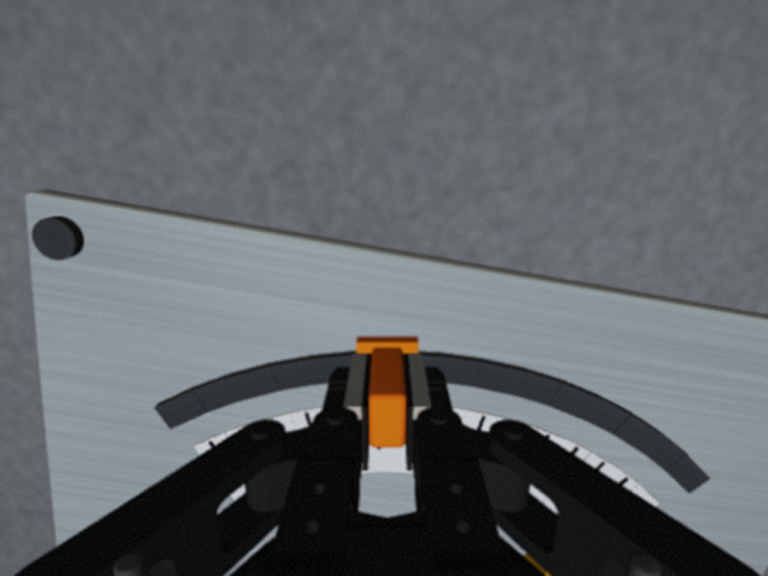

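Emit:
play_rows(
  travel=[
    [0,0,0.04],
    [0,0,0.08],
    [0,0,0.1],
    [0,0,0.1],
    [0,0,0.1],
    [0,0,0.1],
    [0,0,0.1],
    [0,0,0.1],
  ],
  twist=[
    [0.3,0,0],
    [0.3,0,0],
    [0.3,0,0],
    [0.3,0,0],
    [0.3,0,0],
    [0.3,0,0],
    [0.3,0,0],
    [0.3,0,0],
  ],
)

```text
clock: 29.8
tool_pos: [500.9, 7.1, 44.7]
ee_rot: [-1.339, 1.12, 1.339]
ft_force: [2.2, 0.3, 4.3]
width: 0.133
```

```bash
python3 -c "
from st import *
st()"
```

```text
t 29.8 pos [500.9   7.1  44.7] F tool [-4.3 -2.2 -0. ] w 0.133
tcp polar 200.7 swing-ang tcp 0.673 yaw swing 0.669
```

Emit:
play_rows(
  travel=[
    [0,0,0],
    [0,0,0],
    [0,0,0],
    [0,0,0],
    [0,0,0],
    [0,0,0],
    [0,0,0],
    [0,0,0],
  ],
  twist=[
    [0,0,0],
    [0,0,0],
    [0,0,0],
    [0,0,0],
    [0,0,0],
    [0,0,0],
    [0,0,0],
    [0,0,0],
  ],
  claw=0.4,
)

```text
clock: 30.8
tool_pos: [500.8, 7.2, 44.6]
ee_rot: [-1.339, 1.12, 1.339]
ft_force: [-0.3, -0.0, -0.2]
width: 0.397
```

Emit:
play_rows(
  travel=[
    [-1,0,0],
    [-2.5,0,0],
    [-4.5,0,0],
    [-6.5,-0.5,0],
    [-8.5,-2,0],
    [-9,-4,0],
    [-9,-5.5,0],
    [-9,-6.5,0],
  ],
  twist=[
    [0,0,0],
    [0,0,0],
    [0,0,0],
    [0,0,0],
    [0,0,0],
    [0,0,0],
    [0,0,0],
    [0,0,0],
  ],
)

```text
clock: 31.8
tool_pos: [565.4, 18.6, 135.3]
ee_rot: [-1.339, 1.119, 1.338]
ft_force: [-0.1, 0.6, -0.8]
width: 0.395
```

Run:
```python
from st import *
o=st()
im=np.mean([arm.grab_frame("wrist") for _ in range(3)],0); np.save("chk.npy",im); np.save("chk_pose.npy",np.r_[o["tool_pos"],o["ee_rot"]])
cv2.imwrite("pics/w12.png",cv2.resize(im[:,:,::-1].astype(np.uint8),None,fx=1.5,fy=1.5,interpolation=cv2.INTER_CUBIC))
```

```text
t 31.8 pos [565.4  18.6 135.3] F tool [ 0.8 -0.   0.6] w 0.395
tcp polar 135.2 swing-ang tcp 0.675 yaw swing 0.669
```

View pics/w12.png

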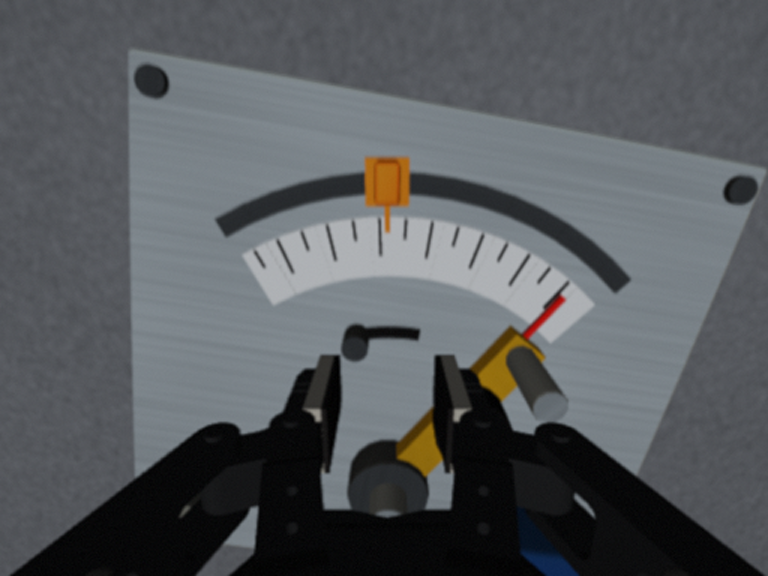

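In this straight-on view the rider's pointer at (387,220) lies between the 40° tick at (380,235) and the 35° tick at (405,230). Zooming to measure it.

```bash
python3 - <<'E'
import numpy as np,cv2
im=np.load("chk.npy")[95:205,200:330,::-1]
cv2.imwrite("pics/w12z.png",cv2.resize(np.clip(im,0,255).astype(np.uint8),None,fx=6,fy=5.4545454,interpolation=cv2.INTER_CUBIC))
E
python3 - <<'E'
import numpy as np
# row profiles: dark ticks and orange pointer columns
im=np.load("chk.npy")
def cents(row,a,b,w):
    out=[];x=np.arange(a,b)
    v=w[row,a:b]
    i=0
    while i<len(v):
        if v[i]>0:
            j=i
            while j<len(v) and v[j]>0:j+=1
            if v[i:j].sum()>40: out.append((round((x[i:j]*v[i:j]).sum()/v[i:j].sum(),2)))
            i=j
        else:i+=1
    return out
g=im.sum(2)/3; dark=np.clip(150-g,0,None); orange=np.clip(im[:,:,0]-im[:,:,2]-40,0,None)
for r in range(140,172,3): print(r,"dark",cents(r,215,310,dark*(orange==0)),"or",cents(r,215,310,orange))
E
```

```text
140 dark [np.float64(234.14), np.float64(285.29)] or [np.float64(257.72)]
143 dark [np.float64(232.45), np.float64(288.03)] or [np.float64(257.74)]
146 dark [np.float64(219.02), np.float64(252.53), np.float64(270.23), np.float64(301.8)] or [np.float64(257.76)]
149 dark [np.float64(217.53), np.float64(235.13), np.float64(252.67), np.float64(270.06), np.float64(287.63), np.float64(306.82)] or [np.float64(257.79)]
152 dark [np.float64(218.08), np.float64(235.61), np.float64(252.7), np.float64(269.84), np.float64(287.1), np.float64(304.79)] or [np.float64(257.85)]
155 dark [np.float64(218.84), np.float64(235.99), np.float64(252.83), np.float64(269.65), np.float64(286.65), np.float64(303.99)] or []
158 dark [np.float64(219.57), np.float64(236.38), np.float64(252.88), np.float64(269.52), np.float64(286.02), np.float64(303.16)] or []
161 dark [np.float64(220.28), np.float64(253.02), np.float64(285.53), np.float64(302.21)] or []
164 dark [np.float64(221.08), np.float64(253.17), np.float64(284.98)] or []
167 dark [np.float64(221.85), np.float64(253.21), np.float64(284.42)] or []
170 dark [np.float64(222.56), np.float64(283.88)] or []
```

View pics/w12z.png

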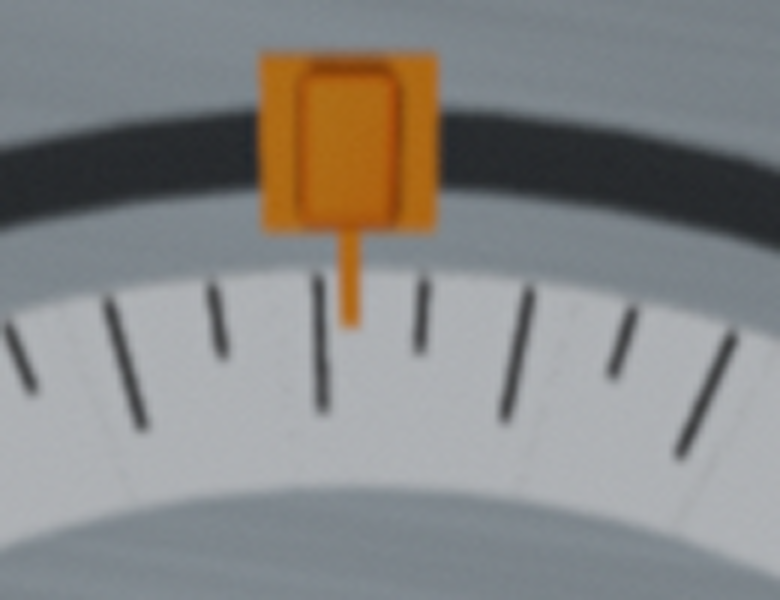

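The rider reads 38.5° against a needle reading of 38.4–38.5°, so they agree. I'll back off, check the whole bench and hand in.

Emit:
play_rows(
  travel=[
    [-2,0,0],
    [-4,0,0],
    [-7,0,0],
    [-10,0,0],
    [-12,0,0],
    [-13,0,0],
    [-13,0,0],
    [-13,0,0],
  ],
  twist=[
    [0,0,0],
    [0,0,0],
    [0,0,0],
    [0,0,0],
    [0,0,0],
    [0,0,0],
    [0,0,0],
    [0,0,0],
  ],
)

```text
clock: 32.95
tool_pos: [564.0, 18.4, 263.6]
ee_rot: [-1.338, 1.121, 1.34]
ft_force: [-0.3, 0.1, 0.3]
width: 0.402
```

Run:
```python
from st import *
st('w13')
im=arm.grab_frame("scene"); cv2.imwrite("pics/scene2.png",cv2.resize(im[:,:,::-1],None,fx=1.5,fy=1.5))
```

```text
t 32.95 pos [564.   18.4 263.6] F tool [-0.3  0.3  0.1] w 0.402
tcp polar 136.6 swing-ang tcp 0.6751 yaw swing 0.669
```

View pics/scene2.png

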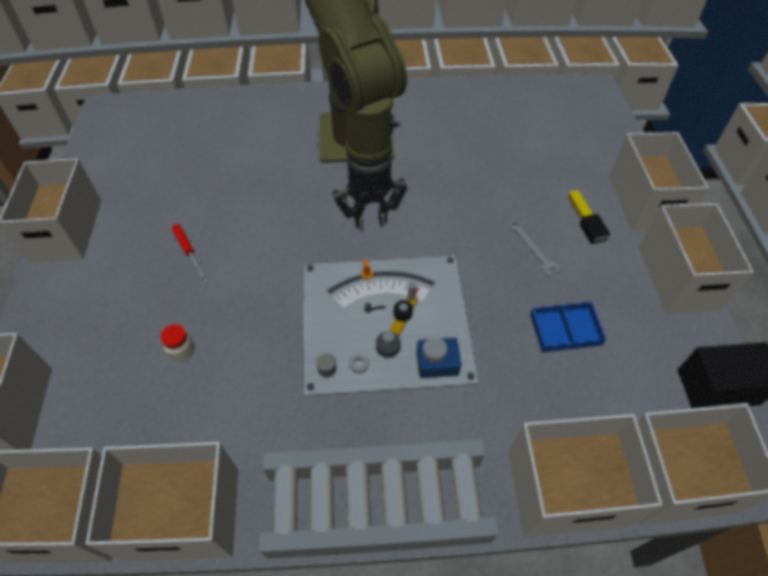

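View pics/w13.png

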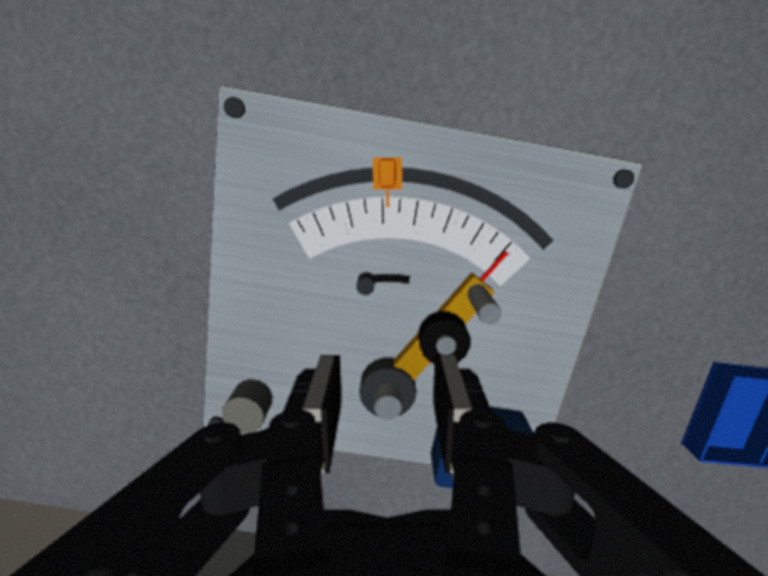

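The bench looks untouched: the bearing, spare roller, jar, tools and tray are where they started. The arm is at rest with its needle on 0 at (505,255), the rider is at about 38.5°, and the gripper is clear.

```bash
python3 -c "
from rig import arm
print(arm.job_done())"
```

```text
the job is handed in; nothing more can be done
None
```

The job is done and handed in at about 33 s of the 72 s allowed; the hand-in gave no verdict.

- **Push and lean:** I pushed the post through its travel onto the stop. The push force read 13 to 16.5 N for about 2 s. Adding the force along the fingers, the largest total reading was about 18 N, under the 25 N limit.
- **Reading:** The red needle stood at about 38.4° (0.67 rad), corrected for its height above the scale. The tick fit had 0.1 mm rms error. My first pose estimate from the fixed cameras gave 38.2° for the same picture; I used the tick fit.
- **Return:** I eased the arm back along its arc over about 5 s, with the finger on the post until it reached rest. The needle then stood on 0.
- **Rider:** I pinched the tab, slid it along the scale and let go. Read against the ticks after release, it stands at about 38.5°, within about 0.1° of the needle reading.
- **Last checks:** The tool force was about zero and the gripper was clear. By eye, everything else on the bench was where it started.
- **Off plan:** While I was sliding the rider, the gripper pulled up on it with about 14 N for a moment. I lowered the tool to correct this, and nothing moved that should not have.

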